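# Shut and bolt the blade cover of a wire cutting machine

## Task

Make the wire cutting machine ready to run: press its raised blade cover down until it is shut, then push the knob of the barrel bolt along its L-shaped slot until it stops, so that the rod goes through the keeper on the cover, and push the knob on round the corner of the slot, over and fully down, so that the bolt is locked. Only push, with the fingertips: do not raise the cover any further, and leave the jar and wrench on the machine and the bottle and bowl on the bench where they are.

Things in the scene. Friction and masses are not known exactly. Their poses are not given: they have to be found in the camera images.
- machine: Blue-grey bench-top wire cutting machine, fixed, a box 300 (x) x 400 (y) x 180 mm (z). Origin: centre of its underside, on the bench; z up, -x is the panel side, towards the robot. All offsets below are in this frame. On its flat top (the deck, z = 180 mm) lie the hinged cover and, at -y of it, the barrel bolt.
- cover (a joint): Hinge angle of the cover: 0 = shut, flat on the deck, at its stop; grows as its free (-y) edge rises; starts at 0.45 to 0.75 rad. Cover: aluminium frame with clear window, 150 mm along x, 170 mm from hinge to free edge; hinge line along x through (-20, 110, 183) mm. Stiff, stays where it is left; 2 to 7 N pressed down near its middle moves it.
- window (a point): Point in the middle of the cover's outer (upper) face, 85 mm from the hinge line; it moves with the cover and lies at (-20, 25, 187) mm when the cover is shut. A steel keeper (arch 31 mm wide, 20 mm deep, top 32 mm above the deck when shut) stands on the middle of the cover's free edge.
- bolt (a joint): Slide of the bolt's 16 mm rod in m: 0 = withdrawn, 0.045 = fully thrown, at its stop; grows as rod and knob move in the machine's +y, through the keeper. Starts at 0 to 0.008; stays where it is left; 3 to 5 N moves it. Its axis runs along y at x = -20, z = 198 mm. The tip reaches the keeper at 0.016: an open cover cannot be shut over a thrown bolt.
- handle (a joint): Turn of the bolt's handle about the rod's axis in rad: 0 = knob straight up (long branch of the slot), grows as the knob goes over in the machine's +x and down; 1.5 = fully down, lying level, at its stop. The slot lets it turn only when the bolt is at 0.042 or more; once turned, the bolt cannot slide back. Stays where it is left; about 2 N on the knob turns it.
- knob (a point): Centre of the handle's dark steel ball knob, 30 mm in diameter, 52 mm from the rod's axis on a 7 mm stem. At bolt 0, handle 0 it is at (-20, -134, 250) mm, 70 mm above the deck; bolt thrown and handle fully down: (32, -89, 202) mm. The slotted barrel is 24 mm in diameter, y = -154 to -66 mm, its top 30 mm above the deck. The deck around is clear but for the jar.
- jar: Bystander: lidded clear jar, 42 mm in diameter, 45 mm high, standing on the deck near the corner at +x, -y, at least 50 mm from where the knob comes down, centre to centre. Origin: centre of its underside.
- oil: Bystander: amber bottle, 48 mm in diameter, 125 mm high, on the bench at +y of the machine. Origin: centre of its underside.
- cup: Bystander: low clear bowl, 84 mm in diameter, 45 mm high, on the bench at -y of the machine. Origin: centre of its underside.
- wrench: Bystander: flat steel wrench, 180 mm long, 8 mm thick, lying along x on the deck behind the hinge (+y end). Origin: under its middle.

How it is judged:
By the outcome, as a careful person would: the job done as asked, in the order asked, and still so for the second after the job is handed in, with the robot touching nothing.
It also fails if it takes over 64 s, if anything falls off the work surface, if the arm or the gripper's body presses on something with over 40 N, if the wrist force passes 120 N, or if a joint passes its speed limit or range.

## Robot

A 6-joint arm with a two-finger parallel gripper is mounted at the origin on the work surface. World frame = base frame: x ahead of the robot, y to its left, z up, the work surface at z = 0. Lengths are in m, angles in rad, forces in N, time in s.
With the tool pointing down it reaches from about 0.375 to 0.975 m from the base axis. Payload 3.8 kg.
Tool frame: the origin (TCP) lies on the centre line of the jaws, within the pads' length; the fingertips stand 14 mm ahead of it and the grasp point (between the pads) lies 5 mm behind it; z points along the fingers, x is the direction in which the jaws open and shut, and the axes are right-handed (so a half turn about z gives the same grasp; the last joint's range is limited). The gripper opens to 85 mm and grips with 20 to 120 N. Pads are 22 mm wide; open, the fingers measure 114 mm over their backs; the gripper's body (76 mm by 85 mm) begins 54 mm behind the grasp point. The pads swing forward as they close: fully open they stand 13 mm farther back than shut.
Start: joints at [1.26, 0.264, 1.604, -0, 1.274, -0.037], TCP at [0.183, 0.65, 0.245] pointing down, gripper open.
Joint ranges: [-2.63, 2.63], [-0.94, 2.18], [0.31, 2.57], [-1.31, 4.45], [0, 2.66], [-2.55, 2.55]. Speed limits (rad/s): [2.57, 2.57, 3.14, 3.14, 3.14, 3.14].

## Interface

Orientations are given as a rotation vector (axis times angle).
In Python, from workcell import bot gives the robot as it stands. The module is installed in compiled form; this text tells all that it offers.
- The arm moves only by the tool arm_command, never from a script. Its argument "steps" is one flat list of numbers, 7 for each row, row after row: the shift along the tool's x, y, z in units of 30 mm (1.0 is 30 mm), then the turn, a rotation vector about the tool's x, y, z in units of 6 degrees (1.0 is 6 degrees), then the opening, from 0 (shut) to 1 (fully open). In form: [tx, ty, tz, ax, ay, az, fingers, tx, ty, tz, ax, ay, az, fingers, ...]. A call has 1 to 10 rows; each row shifts and turns the commanded pose from where the row before left it, along the tool's axes as they then stand; what a row does not reach is not made up. A row lasts 1/8 s, in which the tool goes at most 62.5 mm and 10.7 degrees, less where a joint would pass 70% of its speed; a pose out of reach is approached as far as the arm can. A call is refused whole if a number of a shift passes 1 or a number of a turn 1, either way. A call with a gripper value outside its range is refused whole. The fingers move at their own pace and stop on an object; "squeeze" is the grip in N (left out, the last holds). Time passes only in rows, so rows that do not move let the fingers close. It gives the time, the measured TCP pose, the force and the opening at its end, in the units of the state.
- bot.read_state(): the state, without advancing time (a new reading comes with each control period).
- bot.read_camera(name): name is "scene" or "top" or "wrist"; returns a dict with "img" (400x640x3 uint8, red, green, blue), "camera_matrix" (3x3 intrinsics, pixels), "pose" (4x4, takes a point from camera to world coordinates); the wrist camera has in their place "T_tool_cam" (4x4, takes a point from camera to tool coordinates, whose origin is the TCP and whose axes are the tool frame's). Camera axes: x right, y down, z forward; pixel columns grow to the right and rows downward; lengths in m; the calibration is good to about 2 mm. A picture is of the moment at which its call begins: read the wrist's pose just before it. There is no depth.
- bot.finish_job(): hands the job in, once; it reports no verdict.
The state is a dict: "time": time; "q": joint angles; "joint_vel": joint speeds; "joint_torque": joint torques, N m; "tool_pos": TCP position; "tcp_rot": TCP orientation; "wrist_force": force on the tool from outside, world axes, zero at the start; "torque": the same for the moment, N m; "width": opening from 0.0 (shut) to 1.0 (fully open).
Only numpy, scipy, OpenCV 4.12 (cv2) and the standard library are available. Lean on these libraries where they do the work, as an engineer would, in place of code of your own. Each camera call takes 0.05 s, during which the arm holds its last target.

## Working session

There is one attempt and no reset: what is moved stays moved. The work goes in short steps, Python scripts to look and compute and a tool call to move; the robot and the scene stay as the last step left them, time stands still between calls to the robot, and variables do not carry over. Pictures are saved under pics/ and viewed, and the job is handed in when it is done.

Besides the shell and the picture viewer there is one more tool, called by a JSON object that holds its "fn" and its "kwargs", one argument or row to a line. arm_command: Moves the arm, as the interface text tells. Its arguments: {"type":"object","properties":{"steps":{"type":"array","items":{"type":"number"}},"squeeze":{"type":"number"}},"required":["steps"]}

```bash
mkdir -p pics
python3 - <<'E'
from workcell import bot
import cv2,numpy as np
s=bot.read_state()
print(s)
for n in ["scene","top","wrist"]:
    c=bot.read_camera(n)
    cv2.imwrite(f"pics/{n}0.png",c["img"][:,:,::-1])
    print(n,c["camera_matrix"],c.get("pose",c.get("T_tool_cam")))
E
```

```text
{'time': 0.0, 'q': array([ 1.26008509e+00,  2.64762811e-01,  1.60537310e+00,  4.19069435e-07,
        1.27368221e+00, -3.68546165e-02]), 'joint_vel': array([ 0.00119075,  0.00087771, -0.0004108 , -0.00183718,  0.00015024,
       -0.00115334]), 'joint_torque': array([-3.41077059e-03, -5.15119672e+01, -3.67304742e+01, -5.76461080e-04,
        1.32604799e-02,  3.51354359e-07]), 'tool_pos': array([0.18231132, 0.64919339, 0.24395596]), 'tcp_rot': array([ 2.50285816,  1.89664757, -0.00286125]), 'wrist_force': array([-0.27469911, -0.57435861, -0.40686881]), 'torque': array([ 0.00123177,  0.02046433, -0.03683691]), 'width': 1.002771083884835}
scene [[473.40468504   0.         320.40334296]
 [  0.         473.40468504 203.52882037]
 [  0.           0.           1.        ]] [[-0.35497909  0.62636095 -0.69401859  1.53326614]
 [ 0.93487165  0.23958049 -0.26194691  0.33874915]
 [ 0.0022     -0.74180398 -0.67061316  1.05568059]
 [ 0.          0.          0.          1.        ]]
top [[484.02854955   0.         321.91962015]
 [  0.         484.02854955 196.58519056]
 [  0.           0.           1.        ]] [[ 1.24574310e-02 -9.80989593e-01  1.93660090e-01  3.22510393e-01]
 [-9.99921394e-01 -1.24967183e-02  1.01880125e-03  1.64263534e-02]
 [ 1.42068217e-03 -1.93657559e-01 -9.81068158e-01  1.52255855e+00]
 [ 0.00000000e+00  0.00000000e+00  0.00000000e+00  1.00000000e+00]]
wrist [[339.34974532   0.         316.03423666]
 [  0.         339.34974532 198.49807557]
 [  0.           0.           1.        ]] [[ 9.99999846e-01  5.22039337e-04 -1.89641569e-04  1.11225608e-03]
 [-4.45427337e-04  9.57737284e-01  2.87644046e-01 -7.28707872e-02]
 [ 3.31788308e-04 -2.87643917e-01  9.57737368e-01 -1.29473972e-01]
 [ 0.00000000e+00  0.00000000e+00  0.00000000e+00  1.00000000e+00]]
```

View pics/scene0.png

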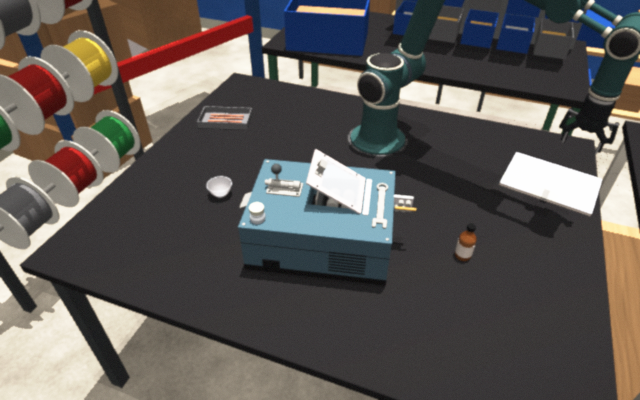

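View pics/top0.png

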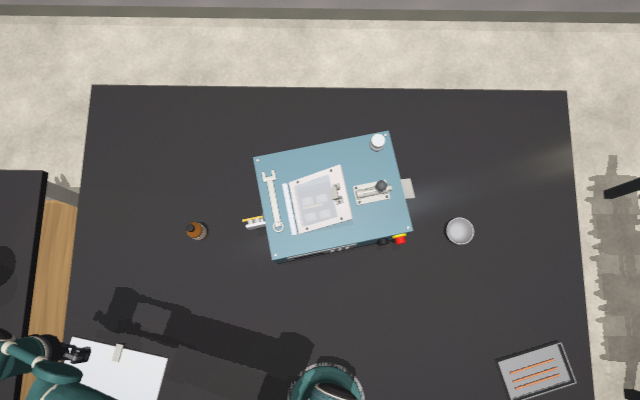

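View pics/wrist0.png

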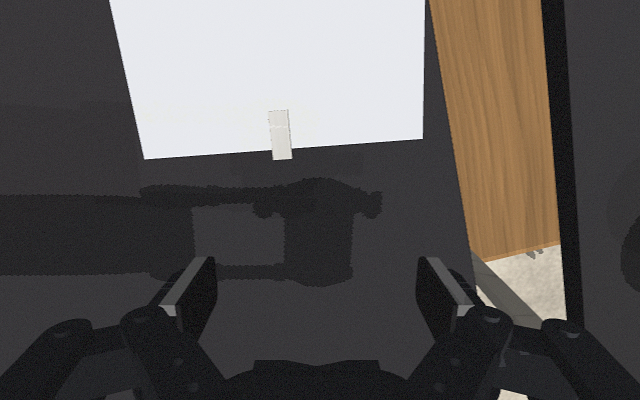

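Run:
```python
import cv2
a=cv2.imread("pics/top0.png")[110:280,235:435]; cv2.imwrite("pics/topc.png",cv2.resize(a,None,fx=3.5,fy=3.5,interpolation=cv2.INTER_CUBIC))
a=cv2.imread("pics/scene0.png")[140:290,210:430]; cv2.imwrite("pics/scenec.png",cv2.resize(a,None,fx=3.5,fy=3.5,interpolation=cv2.INTER_CUBIC))
```

```text
(no output)
```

View pics/topc.png

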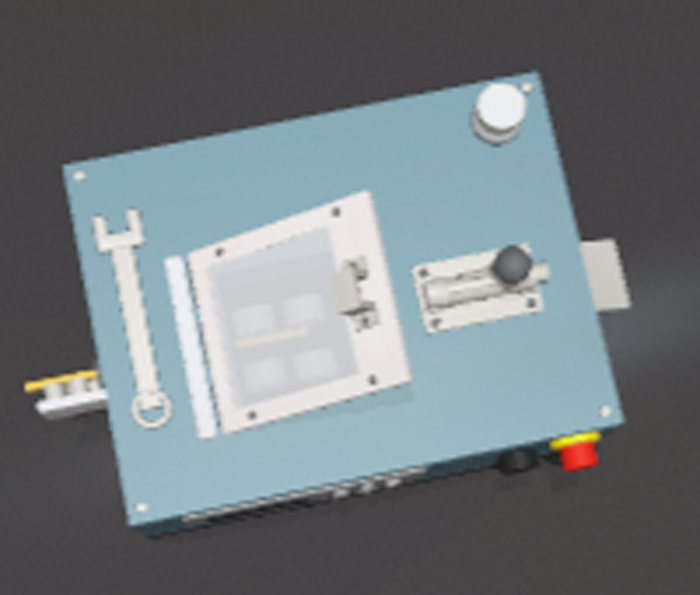

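View pics/scenec.png

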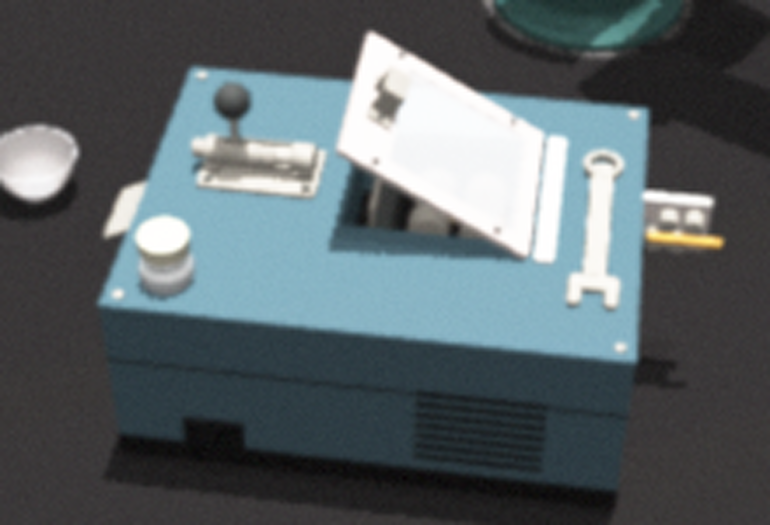

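```bash
cat > h.py <<'E'
import numpy as np
from scipy.optimize import least_squares
K={'top':np.array([[484.02854955,0,321.91962015],[0,484.02854955,196.58519056],[0,0,1]]),'scene':np.array([[473.40468504,0,320.40334296],[0,473.40468504,203.52882037],[0,0,1]])}
P={'scene':np.array([[-0.35497909,0.62636095,-0.69401859,1.53326614],[0.93487165,0.23958049,-0.26194691,0.33874915],[0.0022,-0.74180398,-0.67061316,1.05568059],[0,0,0,1]]),
'top':np.array([[1.24574310e-02,-9.80989593e-01,1.93660090e-01,3.22510393e-01],[-9.99921394e-01,-1.24967183e-02,1.01880125e-03,1.64263534e-02],[1.42068217e-03,-1.93657559e-01,-9.81068158e-01,1.52255855e+00],[0,0,0,1]])}
def proj(n,p):
    c=P[n][:3,:3].T@(np.array(p)-P[n][:3,3]); u=K[n]@c; return u[:2]/u[2]
def M(m,p):
    x,y,t=m[:3]; c,s=np.cos(t),np.sin(t); p=np.array(p,float)
    return np.array([x+c*p[0]-s*p[1],y+s*p[0]+c*p[1],p[2]])
def cover(a,u,d,off=.004): # u along x rel centre, d from hinge
    return np.array([-.02+u,.110-d*np.cos(a)-off*np.sin(a)*-1*-1, .183+d*np.sin(a)+off*np.cos(a)])
def knob(b,h): return np.array([-.02+.052*np.sin(h),-.134+b,.198+.052*np.cos(h)])
E
python3 - <<'E'
from h import *
C=[(.15,.2,.18),(.15,-.2,.18),(-.15,-.2,.18),(-.15,.2,.18)]
T=[(65,163),(540,72),(622,423),(130,525)]
S=[(637,358),(103,303),(192,70),(648,108)]
f=lambda p,o:np.array(p)/3.5+np.array(o)
ot,os=(235,110),(210,140)
def pr(v):
    r=[]
    for n,L,o in(('top',T,ot),('scene',S,os)):
        for c,p in zip(C,L): r.append(proj(n,M(v,c))-f(p,o))
    for n,o,L in(('top',ot,[(370,192),(410,382)]),('scene',os,[(340,150),(370,32)])):
        for u,p in zip((.075,-.075),L): r.append(proj(n,M(v,cover(v[3],u,.17)))-f(p,o))
    for n,o,p in(('top',ot,(513,264)),('scene',os,(232,101))): r.append(proj(n,M(v,knob(v[4],0)))-f(p,o))
    return np.ravel(r)
s=least_squares(pr,[.5,0,-.2,.6,0.004],loss='soft_l1',x_scale=[.1,.1,.1,.1,.01]);print(s.x);print(s.fun.reshape(-1,2).round(1))
v=s.x
print('knob',M(v,knob(v[4],0)),'window',M(v,cover(v[3],0,.085)),'free mid',M(v,cover(v[3],0,.17)))
E
```

```text
[ 0.59713653 -0.0082611   0.21616052  0.55802107  0.00127531]
[[-1.3  0.5]
 [-1.4 -0.3]
 [-0.3 -0.1]
 [-0.8 -0. ]
 [ 0.4  0.6]
 [-0.7 -0.3]
 [ 0.4 -1.7]
 [ 0.7 -0.6]
 [ 0.3 -1.3]
 [ 1.  -0.9]
 [-1.3 -1.9]
 [-0.9 -1.6]
 [-0.1  0.1]
 [-0.1 -0.9]]
knob [ 0.6060689  -0.14218666  0.25      ] window [0.56992867 0.02239278 0.23140144] free mid [ 0.58539402 -0.04803508  0.27640966]
```

{"fn": "arm_command", "kwargs": {
  "steps": [0,0,-0.4,0,0,1,0,0,0,-0.4,0,0,1,0,0,0,-0.4,0,0,1,0,0,0,-0.4,0,0,1,0,0,0,-0.4,0,0,1,0,0,0,-0.4,0,0,1,0,0,0,-0.4,0,0,1,0,0,0,-0.4,0,0,1,0,0,0,-0.4,0,0,1,0,0,0,0,0,0,1,0]
}}

```text
time: 1.4
tool_pos: [0.1826, 0.6502, 0.3544]
tcp_rot: [-3.116, -0.386, -0.001]
wrist_force: [0.6, -1.0, 0.1]
width: -0.002
```

```bash
sed -i 's/-off\*np.sin(a)\*-1\*-1/+off*np.sin(a)/' h.py
cat >> h.py <<'E'
from scipy.spatial.transform import Rotation as Ro
MV=np.array([.597,-.008,.216])
def st():
    from workcell import bot
    s=bot.read_state(); R=Ro.from_rotvec(s['tcp_rot'])
    x,y,t=MV; c,sn=np.cos(t),np.sin(t)
    tip=s['tool_pos']+R.as_matrix()[:,2]*.014
    d=tip-[x,y,0]; m=np.array([c*d[0]+sn*d[1],-sn*d[0]+c*d[1],d[2]])
    F=s['wrist_force']; fm=np.array([c*F[0]+sn*F[1],-sn*F[0]+c*F[1],F[2]])
    print('t',round(s['time'],2),'tip in machine mm',(m*1e3).round(1),'F mach',fm.round(1),'w',round(s['width'],2))
    D=Ro.from_matrix(np.array([[c,sn,0],[sn,-c,0],[0,0,-1]]))
    print('rot units',np.degrees((R.inv()*D).as_rotvec()).round(2)/6)
    return s,R,m
def go(tm): # target tip in machine mm
    s,R,m=st(); x,y,t=MV
    d=np.array(tm)/1e3-m; w=M([0,0,t],d)
    print('units',(R.as_matrix().T@w/.03).round(2))
E
python3 -c "
from h import *
go([-20,25,320])"
```

```text
t 1.4 tip in machine mm [-263.6  731.8  340.4] F mach [ 0.4 -1.1  0.1] w -0.0
rot units [-0.01333333 -0.00833333  0.29      ]
units [ 7.4  23.8   0.65]
```

{"fn": "arm_command", "kwargs": {
  "steps": [0.3,1,0,0,0,0.29,0,0.3,1,0,0,0,0,0,0.3,1,0,0,0,0,0,0.3,1,0,0,0,0,0,0.3,1,0,0,0,0,0,0.3,1,0,0,0,0,0,0.3,1,0,0,0,0,0,0.3,1,0,0,0,0,0,0.3,1,0,0,0,0,0,0.3,1,0,0,0,0,0]
}}

```text
time: 2.65
tool_pos: [0.3367, 0.376, 0.3529]
tcp_rot: [3.122, 0.344, -0.001]
wrist_force: [0.2, 0.2, -0.6]
width: -0.001
```

{"fn": "arm_command", "kwargs": {
  "steps": [0.3,1,0,0,0,0,0,0.3,1,0,0,0,0,0,0.3,1,0,0,0,0,0,0.3,1,0,0,0,0,0,0.3,1,0,0,0,0,0,0.3,1,0,0,0,0,0,0.3,1,0,0,0,0,0,0.3,1,0,0,0,0,0,0.3,1,0,0,0,0,0,0.3,1,0,0,0,0,0]
}}

```text
time: 3.9
tool_pos: [0.4898, 0.1029, 0.353]
tcp_rot: [-3.123, -0.344, 0.001]
wrist_force: [-0.2, 0.1, 0.5]
width: 0.002
```

{"fn": "arm_command", "kwargs": {
  "steps": [0.3,1,0,0,0,0,0,0.3,0.8,0,0,0,0,0,0.3,0.8,0,0,0,0,0,0.3,0.6,0,0,0,0,0,0,0,0,0,0,0,0]
}}

```text
time: 4.53
tool_pos: [0.5461, 0.0173, 0.3528]
tcp_rot: [-3.123, -0.341, 0.001]
wrist_force: [0.2, -0.8, -0.2]
width: -0.001
```

```bash
python3 -c "
from h import *
go([-20,25,270])
from workcell import bot
import cv2
for n in ['top','wrist']: cv2.imwrite('pics/%s1.png'%n,bot.read_camera(n)['img'][:,:,::-1])
"
```

```text
t 4.53 tip in machine mm [-44.3  35.6 338.8] F mach [ 0.  -0.8 -0.2] w -0.0
rot units [-0.00333333  0.00833333  0.01666667]
units [0.81 0.36 2.29]
```

View pics/wrist1.png

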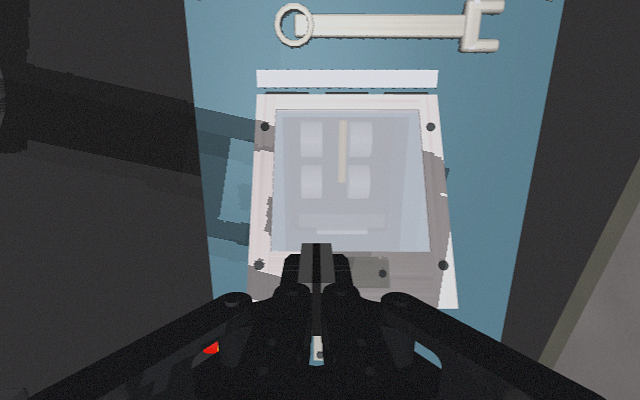

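{"fn": "arm_command", "kwargs": {
  "steps": [0.4,0.2,0,0,0,0,0,0.4,0.1,0.5,0,0,0,0,0,0,0.8,0,0,0,0,0,0,0.8,0,0,0,0,0,0,0.5,0,0,0,0,0,0,0.3,0,0,0,0]
}}

```text
time: 5.38
tool_pos: [0.5708, 0.0147, 0.2647]
tcp_rot: [-3.122, -0.344, 0.003]
wrist_force: [0.1, 0.5, 0.2]
width: 0.007
```

```bash
python3 -c "
from h import *
go([-20,25,187])"
```

```text
t 5.38 tip in machine mm [-20.7  27.8 250.7] F mach [0.2 0.5 0.2] w 0.01
rot units [-0.005       0.01666667  0.035     ]
units [0.03 0.09 2.12]
```

{"fn": "arm_command", "kwargs": {
  "steps": [0,0,0.3,0,0,0,0,0,0,0.3,0,0,0,0,0,0,0.3,0,0,0,0,0,0,0.3,0,0,0,0,0,0,0.3,0,0,0,0]
}}

```text
time: 6.0
tool_pos: [0.5713, 0.0143, 0.2211]
tcp_rot: [3.122, 0.344, 0.001]
wrist_force: [0.4, -0.9, 2.4]
width: 0.002
```

{"fn": "arm_command", "kwargs": {
  "steps": [0,0,0.2,0,0,0,0,0,0,0.1,0,0,0,0,0,0,0.1,0,0,0,0]
}}

```text
time: 6.38
tool_pos: [0.5708, 0.0144, 0.209]
tcp_rot: [3.123, 0.344, -0.001]
wrist_force: [-0.3, -1.3, 2.9]
width: 0.003
```

```bash
python3 -c "
from h import *
go([-20,25,187])"
```

```text
t 6.38 tip in machine mm [-20.8  27.5 195. ] F mach [-0.5 -1.2  2.9] w 0.0
rot units [0.         0.005      0.03333333]
units [0.03 0.08 0.27]
```

Cover is moving at about 3 N. Continue to the stop.

{"fn": "arm_command", "kwargs": {
  "steps": [0,0,0.1,0,0,0,0,0,0,0.1,0,0,0,0,0,0,0,0,0,0,0]
}}

```text
time: 6.75
tool_pos: [0.5708, 0.0147, 0.2028]
tcp_rot: [-3.122, -0.344, 0.001]
wrist_force: [-0.7, -0.6, 0.3]
width: 0.001
```

{"fn": "arm_command", "kwargs": {
  "steps": [0,0,0.1,0,0,0,0,0,0,0,0,0,0,0]
}}

```text
time: 7.0
tool_pos: [0.571, 0.0146, 0.201]
tcp_rot: [-3.122, -0.344, 0.0]
wrist_force: [-1.6, -0.2, 4.7]
width: 0.001
```

{"fn": "arm_command", "kwargs": {
  "steps": [0,0,0.1,0,0,0,0,0,0,0,0,0,0,0]
}}

```text
time: 7.25
tool_pos: [0.5711, 0.0147, 0.2009]
tcp_rot: [-3.123, -0.344, -0.001]
wrist_force: [-8.3, -1.0, 18.0]
width: 0.0
```

{"fn": "arm_command", "kwargs": {
  "steps": [0,0,-1,0,0,0,0,0,0,-1,0,0,0,0,0,0,-1,0,0,0,0,0,0,-1,0,0,0,0,0,0,0,0,0,0,0]
}}

```text
time: 7.88
tool_pos: [0.5725, 0.0148, 0.3202]
tcp_rot: [3.122, 0.344, 0.009]
wrist_force: [0.4, -0.4, -0.4]
width: 0.001
```

```bash
python3 -c "
from h import *
go([-20,-175,300])
from workcell import bot
import cv2
for n in ['top','scene']:
  a=bot.read_camera(n)['img'][:,:,::-1]
  cv2.imwrite('pics/%s2.png'%n,a)
  a=a[110:280,235:435] if n=='top' else a[140:290,210:430]
  cv2.imwrite('pics/%s2c.png'%n,cv2.resize(a,None,fx=3.5,fy=3.5,interpolation=cv2.INTER_CUBIC))
"
```

```text
t 7.88 tip in machine mm [-18.9  27.5 306.2] F mach [ 0.3 -0.5 -0.4] w 0.0
rot units [ 0.00833333 -0.05166667  0.035     ]
units [-0.06  6.75  0.21]
```

View pics/scene2c.png

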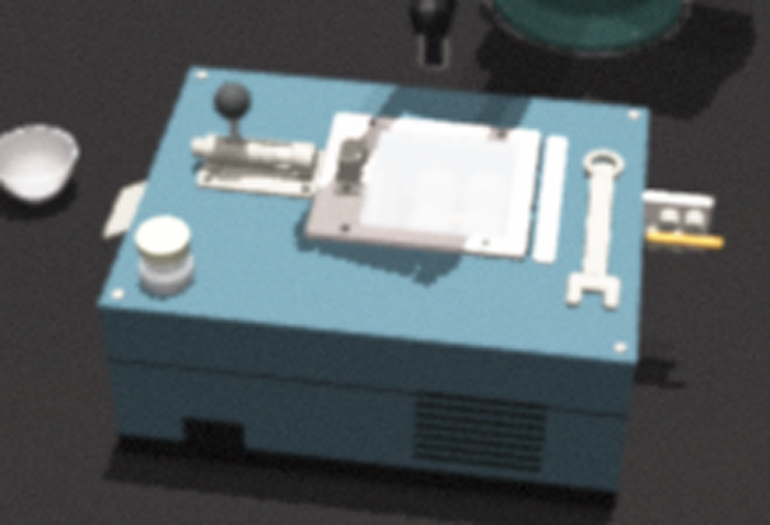

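View pics/top2c.png

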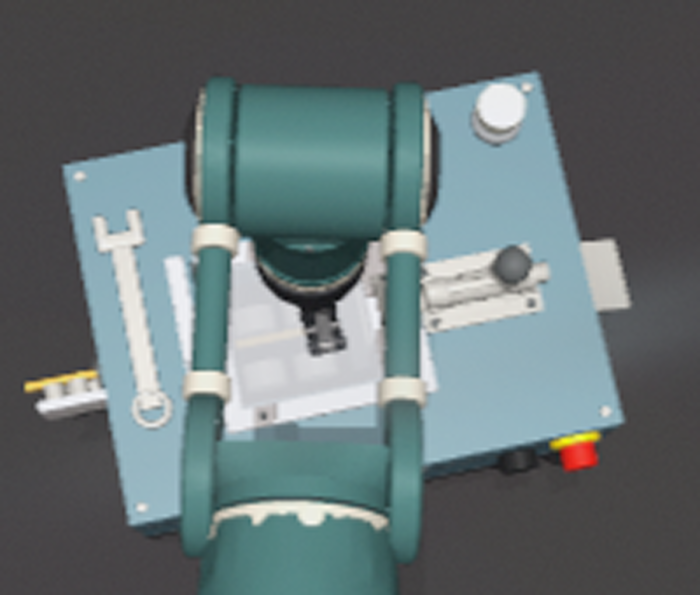

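{"fn": "arm_command", "kwargs": {
  "steps": [0,1,0,0,0,0,0,0,1,0,0,0,0,0,0,1,0,0,0,0,0,0,1,0,0,0,0,0,0,1,0,0,0,0,0,0,1,0,0,0,0,0,0,0.8,0,0,0,0,0,0,0,0,0,0,0,0]
}}

```text
time: 8.98
tool_pos: [0.6151, -0.1859, 0.3155]
tcp_rot: [-3.122, -0.341, 0.004]
wrist_force: [0.9, -0.4, 0.1]
width: 0.004
```

```bash
python3 -c "
from h import *
go([-20,-175,240])
from workcell import bot
import cv2
s=bot.read_state()
c=bot.read_camera('wrist');cv2.imwrite('pics/wrist3.png',c['img'][:,:,::-1])
T=c['T_tool_cam'];R=Ro.from_rotvec(s['tcp_rot']).as_matrix()
def pj(p):
  t=R.T@(p-s['tool_pos']); q=c['camera_matrix']@(T[:3,:3].T@(t-T[:3,3])); return (q[:2]/q[2]).round(1)
for p in [knob(.0013,0),(.055,-.06,.187),(-.095,-.06,.187),(-.02,.11,.187),(-.032,-.066,.198),(-.008,-.066,.198)]: print(p,pj(M(MV,p)))
for n in K:
  print(n,[proj(n,M(MV,cover(0,u,.17))).round(1) for u in (.075,-.075)])
"
```

```text
t 8.97 tip in machine mm [ -20.5 -177.6  301.5] F mach [ 0.8 -0.6  0.1] w 0.0
rot units [-0.01333333  0.02166667  0.01333333]
units [ 0.02 -0.08  2.05]
[-0.02   -0.1327  0.25  ] [315.8 149.5]
(0.055, -0.06, 0.187) [424.7  31.1]
(-0.095, -0.06, 0.187) [207.8  30.8]
(-0.02, 0.11, 0.187) [ 316.8 -310.1]
(-0.032, -0.066, 0.198) [298.1  37.7]
(-0.008, -0.066, 0.198) [334.2  37.8]
top [array([347.8, 170.2]), array([359.2, 221.4])]
scene [array([298. , 205.5]), array([307.2, 171.7])]
```

View pics/wrist3.png

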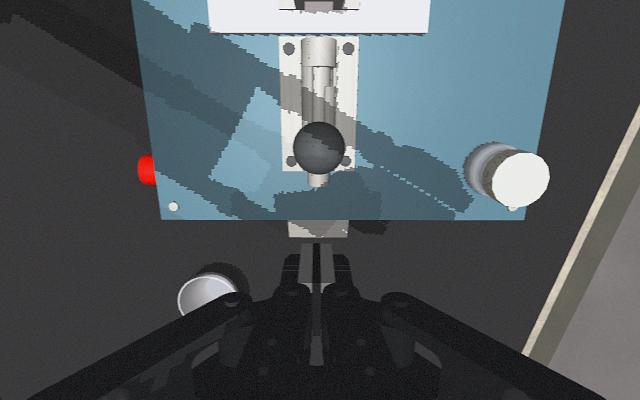

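{"fn": "arm_command", "kwargs": {
  "steps": [0.05,0,0.7,0,0,0,0,0,0,0.7,0,0,0,0,0,0,0.7,0,0,0,0,0,0,0.1,0,0,0,0,0,-0.4,0,0,0,0,0,0,-0.3,0,0,0,0,0,0,-0.2,0,0,0,0,0]
}}

```text
time: 9.9
tool_pos: [0.6115, -0.1579, 0.2523]
tcp_rot: [3.121, 0.345, 0.003]
wrist_force: [1.3, -2.8, -1.6]
width: -0.001
```

```bash
python3 -c "
from h import *
go([-18.5,-115,235])"
```

```text
t 9.9 tip in machine mm [ -18.  -149.6  238.3] F mach [ 0.7 -3.  -1.6] w -0.0
rot units [ 0.02166667 -0.015       0.03833333]
units [-0.01 -1.15  0.11]
```

{"fn": "arm_command", "kwargs": {
  "steps": [0,-0.3,0,0,0,0,0,0,-0.3,0,0,0,0,0,0,-0.3,0,0,0,0,0,0,0,0,0,0,0,0]
}}

```text
time: 10.4
tool_pos: [0.605, -0.1303, 0.2516]
tcp_rot: [-3.121, -0.345, -0.0]
wrist_force: [-0.7, 0.2, 0.3]
width: -0.001
```

```bash
python3 -c "
from h import *
go([-18.5,-115,235])"
```

```text
t 10.4 tip in machine mm [ -18.4 -121.2  237.6] F mach [-0.7  0.3  0.3] w -0.0
rot units [-0.01166667 -0.00166667  0.04      ]
units [-0.   -0.2   0.09]
```

{"fn": "arm_command", "kwargs": {
  "steps": [0,-0.15,0,0,0,0,0,0,0,0,0,0,0,0]
}}

```text
time: 10.65
tool_pos: [0.6041, -0.1269, 0.2513]
tcp_rot: [-3.122, -0.344, 0.0]
wrist_force: [0.3, -0.4, 0.7]
width: 0.003
```

{"fn": "arm_command", "kwargs": {
  "steps": [0,-0.15,0,0,0,0,0,0,0,0,0,0,0,0]
}}

```text
time: 10.9
tool_pos: [0.6036, -0.1252, 0.2514]
tcp_rot: [3.118, 0.343, 0.001]
wrist_force: [1.8, -8.8, -0.5]
width: 0.004
```

```bash
python3 -c "
from h import *
go([-18.5,-115,235])"
```

```text
t 10.9 tip in machine mm [ -18.6 -116.   237.4] F mach [-0.1 -8.9 -0.5] w 0.0
rot units [ 0.04666667 -0.00333333  0.03166667]
units [ 0.   -0.03  0.08]
```

{"fn": "arm_command", "kwargs": {
  "steps": [0,-0.1,0,0,0,0,0,0,0,0,0,0,0,0]
}}

```text
time: 11.15
tool_pos: [0.6036, -0.1248, 0.2516]
tcp_rot: [3.113, 0.342, 0.003]
wrist_force: [4.0, -15.7, -1.9]
width: 0.001
```

```bash
python3 -c "
from h import *
go([-18.5,-115,235])
from workcell import bot
import cv2
for n in ['scene','wrist']:
  a=bot.read_camera(n)['img'][:,:,::-1]
  if n=='scene': a=cv2.resize(a[140:290,210:430],None,fx=3.5,fy=3.5,interpolation=cv2.INTER_CUBIC)
  cv2.imwrite('pics/%s4.png'%n,a)
"
```

```text
t 11.15 tip in machine mm [ -18.6 -115.6  237.6] F mach [  0.6 -16.1  -1.9] w 0.0
rot units [ 0.09166667 -0.00833333  0.02833333]
units [ 0.   -0.02  0.09]
```

View pics/scene4.png

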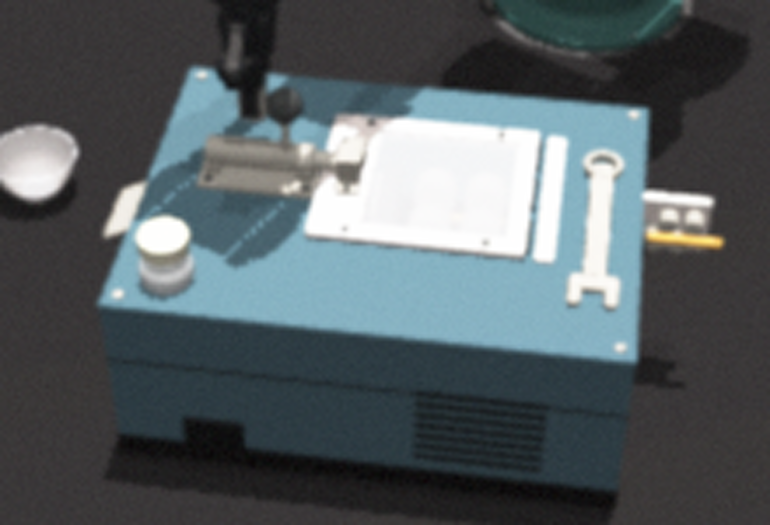

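View pics/wrist4.png

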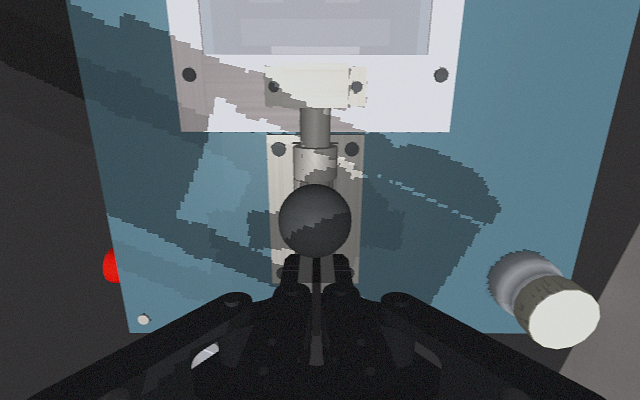

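{"fn": "arm_command", "kwargs": {
  "steps": [0,0.4,0,0,0,0,0,-0.3,0.3,0,0,0,0,0,-0.7,0,0,0,0,0,0,-0.7,0,0.2,0,0,0,0,0,-0.5,0.3,0,0,0,0,0,-0.6,0,0,0,0,0,0,-0.4,0,0,0,0,0,0,0,0,0,0,0,0]
}}

```text
time: 12.25
tool_pos: [0.5479, -0.1061, 0.2367]
tcp_rot: [3.122, 0.348, 0.001]
wrist_force: [0.5, -0.1, 0.3]
width: -0.003
```

```bash
python3 -c "
from h import *
go([-64,-89.5,220])"
```

```text
t 12.25 tip in machine mm [-68.9 -85.3 222.7] F mach [ 0.4 -0.2  0.3] w -0.0
rot units [ 0.00166667 -0.00666667  0.055     ]
units [0.16 0.14 0.09]
```

{"fn": "arm_command", "kwargs": {
  "steps": [0.4,0.1,0.05,0,0,0,0,0.3,0,0,0,0,0,0,0.3,0,0,0,0,0,0,0.3,0,0,0,0,0,0,0.2,0,0,0,0,0,0]
}}

```text
time: 12.88
tool_pos: [0.5925, -0.1009, 0.2342]
tcp_rot: [3.122, 0.344, -0.002]
wrist_force: [-2.1, -0.5, -1.2]
width: -0.004
```

{"fn": "arm_command", "kwargs": {
  "steps": [0.2,0,0,0,0,0,0,0.2,0,0,0,0,0,0,0.2,0,0,0,0,0,0]
}}

```text
time: 13.25
tool_pos: [0.609, -0.0966, 0.2338]
tcp_rot: [-3.122, -0.344, 0.004]
wrist_force: [-3.4, 0.0, -1.8]
width: -0.001
```

```bash
python3 -c "
from h import *
go([3,-89,220])
from workcell import bot
import cv2
for n in ['wrist']:
  a=bot.read_camera(n)['img'][:,:,::-1]
  cv2.imwrite('pics/%s5.png'%n,a)
"
```

```text
t 13.25 tip in machine mm [ -7.3 -89.1 219.8] F mach [-3.4  0.8 -1.8] w -0.0
rot units [-0.00833333  0.025       0.03333333]
units [ 0.34 -0.   -0.01]
```

View pics/wrist5.png

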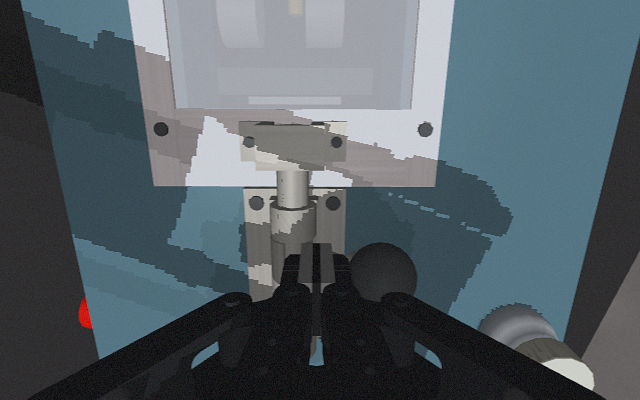

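{"fn": "arm_command", "kwargs": {
  "steps": [0.2,0,0,0,0,0,0,0.2,0,0,0,0,0,0,0,0,0,0,0,0,0]
}}

```text
time: 13.68
tool_pos: [0.6229, -0.094, 0.2357]
tcp_rot: [3.122, 0.344, 0.005]
wrist_force: [0.9, 0.6, -0.5]
width: -0.002
```

```bash
python3 -c "
from h import *
go([3,-89,220])
from workcell import bot
import cv2
s=bot.read_state()
c=bot.read_camera('wrist');cv2.imwrite('pics/wrist6.png',c['img'][:,:,::-1])
T=c['T_tool_cam'];R=Ro.from_rotvec(s['tcp_rot']).as_matrix()
def pj(p):
  t=R.T@(p-s['tool_pos']); q=c['camera_matrix']@(T[:3,:3].T@(t-T[:3,3])); return (q[:2]/q[2]).round(1)
for h in (.5,.7,.9,1.1,1.3,1.5): print(h,knob(.045,h),pj(M(MV,knob(.045,h))))
"
```

```text
t 13.68 tip in machine mm [  7.  -89.6 221.7] F mach [ 1.   0.4 -0.5] w -0.0
rot units [ 0.00666667 -0.02833333  0.035     ]
units [-0.13 -0.02  0.06]
0.5 [ 0.00493013 -0.089       0.24363429] [309.1 285.7]
0.7 [ 0.01349932 -0.089       0.23777179] [329.7 278.3]
0.9 [ 0.020733   -0.089       0.23032372] [345.3 269.7]
1.1 [ 0.02634278 -0.089       0.221587  ] [355.7 260.6]
1.3 [ 0.03010503 -0.089       0.21190994] [361.  251.6]
1.5 [ 0.03186974 -0.089       0.20167833] [361.9 243. ]
```

View pics/wrist6.png

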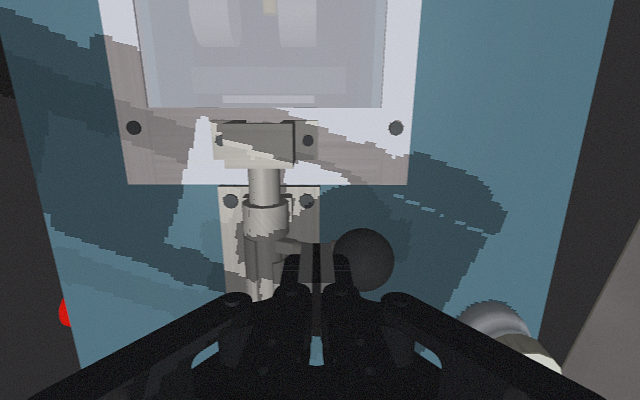

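{"fn": "arm_command", "kwargs": {
  "steps": [-0.2,0,-0.6,0,0,0,0,0,0,-0.7,0,0,0,0,0.5,0,0,0,0,0,0,0.5,0,0,0,0,0,0,0,0,0,0,0,0,0]
}}

```text
time: 14.35
tool_pos: [0.6457, -0.0884, 0.2726]
tcp_rot: [-3.122, -0.345, 0.002]
wrist_force: [-0.2, 0.2, -1.3]
width: -0.0
```

```bash
python3 -c "
from h import *
go([33,-89.5,217])"
```

```text
t 14.35 tip in machine mm [ 30.4 -89.  258.6] F mach [-0.2  0.3 -1.3] w -0.0
rot units [-0.00666667  0.01166667  0.04      ]
units [0.09 0.02 1.39]
```

{"fn": "arm_command", "kwargs": {
  "steps": [0.1,0,0.4,0,0,0,0,0,0,0.3,0,0,0,0,0,0,0.2,0,0,0,0,0,0,0.2,0,0,0,0,0,0,0.1,0,0,0,0]
}}

```text
time: 14.98
tool_pos: [0.6479, -0.0883, 0.2378]
tcp_rot: [3.123, 0.344, 0.001]
wrist_force: [1.6, -0.1, 1.0]
width: 0.002
```

{"fn": "arm_command", "kwargs": {
  "steps": [0,0,0.1,0,0,0,0,0,0,0.1,0,0,0,0,0,0,0,0,0,0,0]
}}

```text
time: 15.35
tool_pos: [0.6474, -0.0883, 0.2314]
tcp_rot: [-3.123, -0.344, 0.001]
wrist_force: [-0.8, 0.6, 0.3]
width: -0.001
```

```bash
python3 -c "
from h import *
go([33,-89.5,217])"
```

```text
t 15.35 tip in machine mm [ 32.  -89.3 217.4] F mach [-0.7  0.7  0.3] w -0.0
rot units [-0.00166667  0.00833333  0.03333333]
units [0.03 0.01 0.01]
```

{"fn": "arm_command", "kwargs": {
  "steps": [0,0,0.1,0,0,0,0,0,0,0,0,0,0,0]
}}

```text
time: 15.6
tool_pos: [0.6478, -0.0883, 0.2302]
tcp_rot: [3.122, 0.344, 0.001]
wrist_force: [-1.0, 0.1, 6.3]
width: -0.0
```

{"fn": "arm_command", "kwargs": {
  "steps": [0,0,0.1,0,0,0,0,0,0,0,0,0,0,0]
}}

```text
time: 15.85
tool_pos: [0.648, -0.0883, 0.2298]
tcp_rot: [3.122, 0.344, 0.003]
wrist_force: [-5.9, 1.8, 14.6]
width: -0.002
```

At the stop (tip z ≈ 216 mm, 15 N). Retreat straight up and check.

{"fn": "arm_command", "kwargs": {
  "steps": [0,0,-0.6,0,0,0,0,0,0,-1,0,0,0,0,0,0.5,-1,0,0,0,0,0,1,0,0,0,0,0,0,1,0,0,0,0,0,0,0.5,0,0,0,0,0,0,0,0,0,0,0,0]
}}

```text
time: 16.73
tool_pos: [0.6672, -0.1768, 0.3032]
tcp_rot: [-3.122, -0.342, 0.001]
wrist_force: [0.1, 0.1, -0.2]
width: -0.001
```

```bash
python3 -c "
from h import *
st()
from workcell import bot
import cv2
s=bot.read_state()
c=bot.read_camera('wrist');cv2.imwrite('pics/wrist7.png',c['img'][:,:,::-1])
T=c['T_tool_cam'];R=Ro.from_rotvec(s['tcp_rot']).as_matrix()
def pj(p):
  t=R.T@(p-s['tool_pos']); q=c['camera_matrix']@(T[:3,:3].T@(t-T[:3,3])); return (q[:2]/q[2]).round(1)
for h in (1.3,1.4,1.5): print(h,pj(M(MV,knob(.045,h))),proj('scene',M(MV,knob(.045,h))).round(1))
print([pj(M(MV,p)) for p in ((.055,-.06,.187),(-.095,-.06,.187))])
a=bot.read_camera('scene')['img'][:,:,::-1]
cv2.imwrite('pics/scene7.png',cv2.resize(a[140:290,210:430],None,fx=3.5,fy=3.5,interpolation=cv2.INTER_CUBIC))
"
```

```text
t 16.73 tip in machine mm [  32.4 -179.9  289.2] F mach [ 0.1  0.1 -0.2] w -0.0
rot units [-0.00666667  0.00833333  0.01833333]
1.3 [311.4  67.6] [288.9 191.6]
1.4 [313.3  68.3] [288.9 193.3]
1.5 [314.4  68.9] [288.9 194.9]
[array([349.9,  23.5]), array([120.8,  22.9])]
```

View pics/wrist7.png

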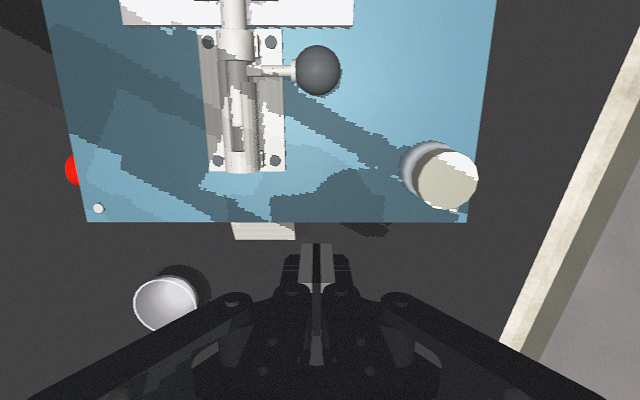

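View pics/scene7.png

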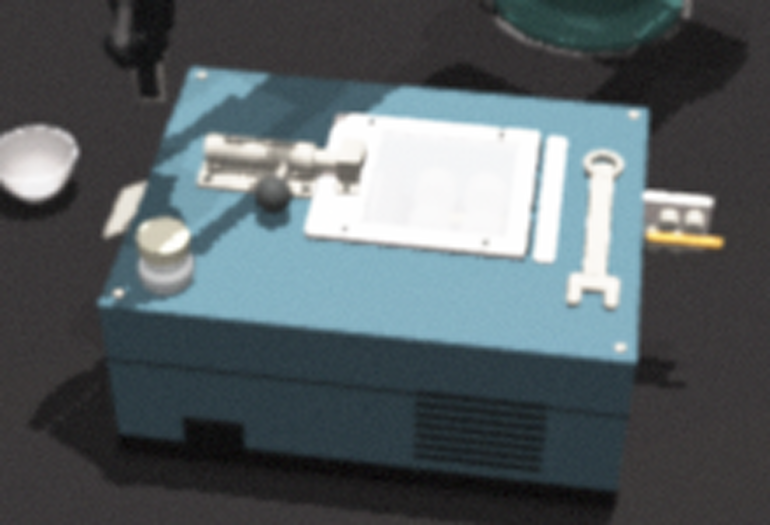

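```bash
python3 -c "
from workcell import bot
print(bot.finish_job())"
```

```text
the job is handed in; nothing more can be done
None
```

The cover is shut, the bolt is fully thrown through the keeper, and the handle is down and locked. I handed the job in at about 17 s of the 64 s allowed. Everything was pushed with the closed fingertips, and the highest wrist force I read was about 20 N.

- **Cover:** it stopped with the fingertips at 187 mm, the shut height, under 18 N. In the wrist picture its free-edge corners are within about 4 px of where a shut cover should appear.
- **Bolt:** the knob stopped where full travel should end, within about 1 mm, under 16 N. The pictures show the rod through the keeper.
- **Handle:** it reached its stop under 15 N. After the arm backed off, the scene picture shows the knob at (287.7, 195.7), against an expected (288.9, 194.9) for fully down.
- **Bystanders:** the jar, wrench and bowl look unmoved in the last picture. I did not check the bottle again, but the arm crossed high above the bench and nowhere near it.

One small disagreement: the knob appeared about 1.5 mm further in machine +x than my fit, within the calibration error, and I allowed for it. No check failed.

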